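Set the telescoping bench stop one hole longer

ROBOT

A 6-joint arm with a two-finger parallel gripper is mounted at the origin on the work surface; the furniture and walls round the work are solid. World frame = base frame: x ahead of the robot, y to its left, z up, the work surface at z = 0. Lengths are in m, angles in rad, forces in N, time in s.
With the tool pointing down it reaches from about 0.375 to 0.975 m from the base axis. Payload 3.8 kg.
Tool frame: the origin (TCP) lies on the centre line of the jaws, within the pads' length; the fingertips stand 14 mm ahead of it and the grasp point (between the pads) lies 5 mm behind it; z points along the fingers, y is the line along which they close (so a half turn about z gives the same grasp; the last joint's range is limited). The gripper opens to 85 mm and grips with 20 to 120 N. Pads are 22 mm wide; open, the fingers measure 114 mm over their backs; the gripper's body (76 mm by 85 mm) begins 54 mm behind the grasp point. The pads swing forward as they close: fully open they stand 13 mm farther back than shut.
Start: joints at [-1.24, 0.264, 1.604, -0, 1.274, -0.037], TCP at [0.243, -0.63, 0.245] pointing down, gripper open.
Joint ranges: [-2.63, 2.63], [-0.94, 2.18], [0.31, 2.57], [-1.31, 4.45], [0, 2.66], [-2.55, 2.55]. Speed limits (rad/s): [2.57, 2.57, 3.14, 3.14, 3.14, 3.14].

INTERFACE

Orientations are given as a rotation vector (axis times angle).
In Python, from workcell import bot, eyes, spot_in gives the robot as it stands.
- The arm moves only by the tool carry_out, never from a script. Its argument "series" is text: rows parted by semicolons, each of 4 numbers parted by spaces: the shift along the world's x, y, z in m, then the turn about the world's z in degrees. In form: tx ty tz roll; .... A call has 1 to 20 rows; each row shifts and turns the commanded pose from where the row before left it; what a row does not reach is not made up. A row lasts 1/8 s, in which the tool goes at most 62.5 mm and 10.7 degrees, less where a joint would pass 70% of its speed; a pose out of reach is approached as far as the arm can. A call is refused whole if a number of a shift passes 0.0625 or a number of a turn 10.7, either way. A call with a gripper value outside its range is refused whole. "jaw" is the gripper command: -1 is shut, 1 is fully open, values between are in proportion, set as the call begins (left out, the last holds). The fingers move at their own pace and stop on an object; "grip_force" is the grip in N (left out, the last holds). Time passes only in rows, so rows that do not move let the fingers close. It gives the time, the measured TCP pose, the force, the opening and the grip force at its end, in the units of the state.
- bot.read_state(): the state, without advancing time (a new reading comes with each control period).
- eyes.read_camera(name): name is "scene" or "top"; returns (picture, depth): 480x640x3 uint8, blue, green, red; 480x640 float32, m along the optical axis (not along the pixel's ray), 0 where there is no reading.
- eyes.get_calibration(name): a dict with "K" (3x3 intrinsics, pixels), "position" and "rotation" of the camera in the world. Camera axes: x right, y down, z forward; pixel columns grow to the right and rows downward; lengths in m; the calibration is good to about 2 mm. A picture is of the moment at which its call begins. get_calibration takes no time and is no camera call.
- bot.finish_job(): hands the job in; it is judged then, once.
Trained networks look in the newest picture that a camera, given by its name, has taken for a name from the list of things; names that differ only in an ending like _2 or _b are one class to them, and where a whole thing is asked for, a point or a joint stands for the part that bears it (a point fixed in the world has none). Each returns a list of dicts, best first, with "score" (0 to 1); they miss things now and then, are a little off and sometimes report something else, mostly with a low value. They report only what shows in the picture. A call takes as long as a camera call.
- spot_in(camera, target): "rect" ([centre column, centre row, width, height] in pixels, round what is visible of it).
The state is a dict: "time": time; "q": joint angles; "joint_vel": joint speeds; "joint_torque": joint torques, N m; "tool_pos": TCP position; "tcp_rot": TCP orientation; "wrist_force": force on the tool from outside, world axes, zero at the start; "torque": the same for the moment, N m; "width": opening from 0.0 (shut) to 1.0 (fully open); "grip_force": force on a finger pad.
Only numpy, scipy, OpenCV 4.12 (cv2) and the standard library are available. Lean on these libraries where they do the work, as an engineer would, in place of code of your own. Each camera call takes 0.05 s, during which the arm holds its last target. There are 200 camera calls.

TASK

The telescoping bench stop is to be one hole longer for the next batch of plates: press its spring snap button down flush with the top of the sleeve, slide the sleeve outward over it by the thumb lug, and stop at the very next hole, where the button must spring fully up again and lock. Press and push gently, never with a shove, and leave the plug gauge, the V-block and the bolt beside it where they are.

Things in the scene. Friction and masses are not known exactly. Their poses are not given: they have to be found in the camera images.
- stop_stand: Bench stop, bolted down: grey base plate (x -165 to 0 mm, 80 wide, 10 thick), dark pillar (x -150 to -114, 92 high) clamping a level square steel tube, on which a 31 mm square, 147 mm long aluminium sleeve slides, with a dark stop plate at its outer end (x 50 to 56 at the start). Origin: on the bench straight below the snap button. x = direction in which the sleeve extends, z up.
- button_place (a point): Point fixed to the stand, 75.5 mm above its origin: the average height of the sleeve's flat top at the button. The tube is clamped anew each time, so the true top is up to 8 mm higher or lower: find it by touch. The button (steel, 12 mm round, domed with radius 6) is in the fixed tube and sticks up 5.5 mm above the sleeve's top through a 14 mm hole. Over 30 N of force on the stop bends it.
- next_hole (a point): Point fixed to the stand, at x = -40 mm, height as button_place: where the next hole is at the start. The sleeve's top (2 mm wall) has three 14 mm holes in a row, at x = 0 (the button is in it), -40 and -80 mm; they move with the sleeve. After 40 mm of slide the button jumps up in the next hole and stops the sleeve dead.
- thumb_lug (a point): Point fixed to the stand: where the middle of the thumb lug's face is at the start (x = 14 mm). The lug is a plate across the sleeve's top, 6 thick, 31 wide, 22 high above the top, and moves with the sleeve. A fingertip holding the button flush can push it along +x. About 10 N cams the flush dome under the wall; then 2 to 5 N slides the sleeve. A button not flush blocks it.
- sleeve (a joint): Slide of the sleeve along the stand's +x, in m: about 0 at the start (within 0.8 mm; locked by the button in the first hole, which has 1 mm of play each way), 0.040 with the button in the next hole, 0.080 in the last.
- button (a joint): Travel of the snap button downward, in m: 0 = fully up (locked, 5.5 mm proud of the sleeve), 0.0055 = flush with the sleeve's top, 0.0075 = under the sleeve's wall, 0.0088 = its stop. Spring: 3.6 N at 0, 7 N when flush, 8 N under the wall.
- plug_gauge: Loose steel double-ended plug gauge, 113 mm long, 22 mm thick, lying on the bench on the stand's -y side; origin under its middle. A bystander.
- v_block: Loose steel V-block, 45 x 50 x 34 mm, on the stand's +y side; origin under its middle. A bystander.
- bolt_0: Loose M12 bolt standing on its head, 21 x 18 x 35 mm, on the stand's +y side towards the stop plate; origin under its middle. A bystander.

How it is judged:
By the outcome, as a careful person would: the job done as asked, in the order asked, and still so for the second after the job is handed in, with the robot touching nothing.
It also fails if it takes over 61 s, if anything falls off the work surface, if the arm or the gripper's body presses on something with over 40 N, if the wrist force passes 120 N, or if a joint passes its speed limit or range.

## Working session

There is one attempt and no reset: what is moved stays moved. The work goes in short steps, Python scripts to look and compute and a tool call to move; the robot and the scene stay as the last step left them, time stands still between calls to the robot, and variables do not carry over. Pictures are saved under pics/ and viewed, at most 10 in all, crops included, and the job is handed in when it is done.

Besides the shell and the picture viewer there is one more tool, called after "Emit:" as a command line: name --argument value ..., lists and objects as JSON in quotes. carry_out: Moves the arm, as the interface text tells. Its arguments: {"type":"object","properties":{"series":{"type":"string"},"jaw":{"type":"number"},"grip_force":{"type":"number"}},"required":["series"]}

```bash
mkdir -p pics; ls; cat > h.py <<'E'
import numpy as np, cv2
from workcell import bot, eyes, spot_in
def cal(n):
    c=eyes.get_calibration(n); return np.array(c["K"]),np.array(c["position"]),np.array(c["rotation"])
def cloud(n,d):
    K,p,R=cal(n)
    if R.shape!=(3,3): R=cv2.Rodrigues(R)[0]
    v,u=np.mgrid[:480,:640]
    P=np.dstack([(u-K[0,2])/K[0,0]*d,(v-K[1,2])/K[1,1]*d,d])
    return P@R.T+p
E
python3 - <<'E'
from h import *
s=bot.read_state();print(s)
for n in("scene","top"):
    im,d=eyes.read_camera(n);cv2.imwrite(f"pics/{n}0.png",im);np.save(f"{n}_d.npy",d)
    print(n,cal(n))
    W=cloud(n,d)
    for t in("stop_stand","button_place","thumb_lug","next_hole","sleeve","button","plug_gauge","v_block","bolt_0"):
        r=spot_in(n,t)
        for e in r[:2]:
            c=e["rect"];print(t,round(e["score"],2),np.round(c,1),W[min(479,int(c[1])),min(639,int(c[0]))].round(3))
E
```

```text
pics
{'time': 0.0, 'q': array([-1.23991919e+00,  2.64784962e-01,  1.60534190e+00, -1.26690765e-05,
        1.27368208e+00, -3.69182273e-02]), 'joint_vel': array([ 1.72464841e-03,  7.02309151e-04,  5.21026788e-05,  1.47212034e-04,
       -4.93232727e-04, -1.81020253e-03]), 'joint_torque': array([-2.88967954e-05, -5.15109980e+01, -3.67315400e+01, -1.26636826e-05,
        1.28925231e-02,  2.20630136e-05]), 'tool_pos': array([ 0.24246501, -0.62922247,  0.24395788]), 'tcp_rot': array([-3.08646565e+00, -5.74085936e-01,  5.28292615e-04]), 'wrist_force': array([ 0.8103364 ,  0.8776233 , -0.90783654]), 'torque': array([0.01007389, 0.00772905, 0.01372652]), 'grip_force': 0.0, 'width': 0.9952309545611735}
scene (array([[580.56704236,   0.        , 327.33171436],
       [  0.        , 580.56704236, 236.49996472],
       [  0.        ,   0.        ,   1.        ]]), array([ 0.05085539, -0.60556505,  0.43913254]), array([-1.92513603,  0.75923016, -0.4894487 ]))
stop_stand 0.91 [283.1 263.9 149.1 112. ] [ 0.481 -0.075  0.058]
button_place 0.92 [284.8 266.4 152.8 108.6] [ 0.482 -0.077  0.054]
thumb_
[... 752 characters left out ...]
top_stand 0.75 [336.6 286.1 122.5  50.6] [ 0.493 -0.06   0.075]
button_place 0.78 [334.2 286.1 121.4  53.2] [ 0.493 -0.056  0.075]
button_place 0.75 [372.1 335.3  60.5  10.4] [ 0.398 -0.129  0.016]
thumb_lug 0.57 [335.4 287.  120.9  51.3] [ 0.491 -0.058  0.076]
next_hole 0.67 [336.4 286.5 121.1  47.2] [ 0.493 -0.06   0.075]
sleeve 0.97 [352.8 283.2  88.8  41.1] [ 0.498 -0.088  0.075]
sleeve 0.23 [371.4 335.5  59.5  11.6] [ 0.398 -0.127  0.019]
plug_gauge 0.84 [370.2 336.7  62.6  16.2] [ 0.396 -0.125  0.016]
plug_gauge 0.74 [353.  282.2  85.3  39.7] [ 0.5   -0.09   0.075]
v_block 0.93 [328.8 225.4  30.3  33. ] [ 0.606 -0.044  0.02 ]
bolt_0 0.57 [396.1 230.5  13.4  13.2] [ 0.598 -0.174  0.018]
```

```bash
python3 - <<'E'
import cv2
a=cv2.imread("pics/top0.png")[200:360,260:440];cv2.imwrite("pics/topc.png",cv2.resize(a,None,fx=4,fy=3.7,interpolation=cv2.INTER_CUBIC)[:600])
a=cv2.imread("pics/scene0.png")[190:370,190:430];cv2.imwrite("pics/scenec.png",cv2.resize(a,None,fx=3.3,fy=3.3,interpolation=cv2.INTER_CUBIC))
E
```

```text
(no output)
```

View pics/topc.png

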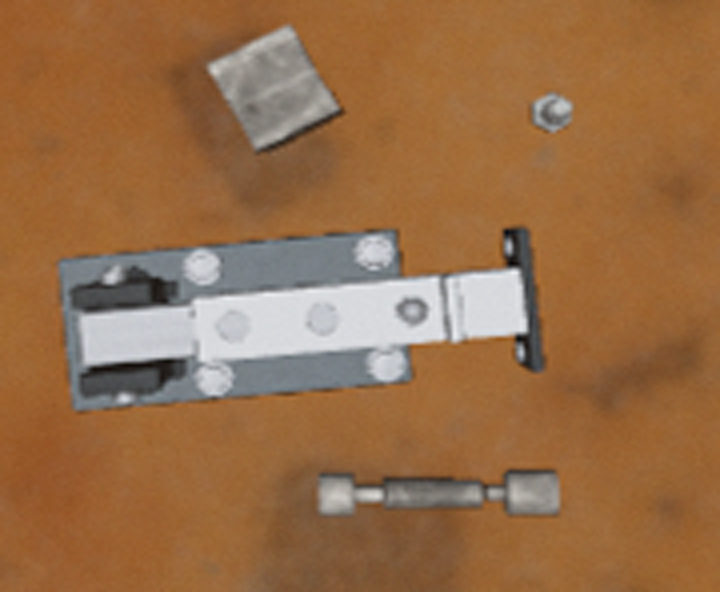

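View pics/scenec.png

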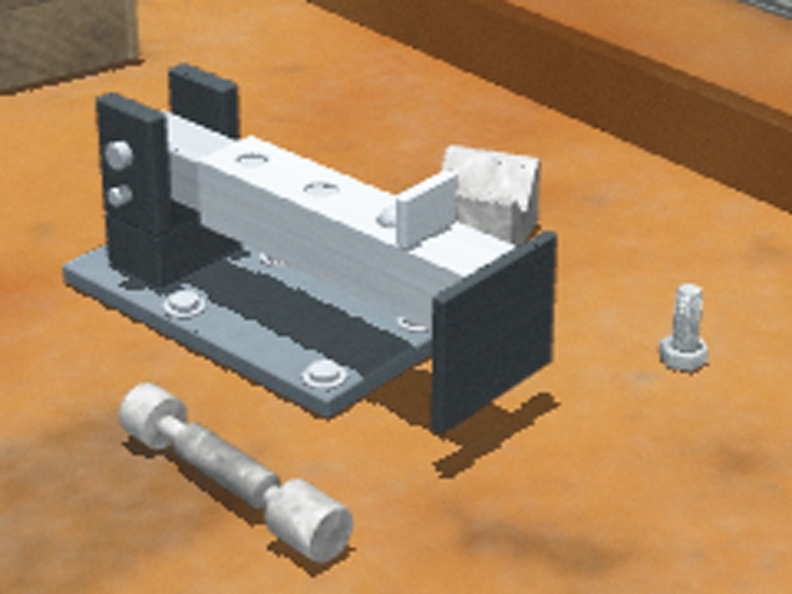

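The top view shows the sleeve running right (world -y), tilted about 5°. The button is at about (363, 284) and the lug at about (373, 283), with the plug gauge below and the V-block and bolt above. The scene view confirms the lug is just outboard of the button.

```bash
python3 - <<'E'
from h import *
from scipy.spatial.transform import Rotation as Ro
d=np.load("top_d.npy");W=cloud("top",d)
z=W[...,2];m=(z>.066)&(z<.084);m[:,:290]=0;m[:262]=0;m[305:]=0;m[:,388:]=0
n,l,st,_=cv2.connectedComponentsWithStats(m.astype(np.uint8));k=1+st[1:,4].argmax();m=l==k
print(st[k],np.median(z[m]),np.percentile(z[m],[5,95]))
r=cv2.minAreaRect(W[m][:,:2].astype(np.float32));print("sleeve+tube rect",r)
# base plate
b=(z>.005)&(z<.014);b[:250]=0;b[:,:270]=0;b[310:]=0;b[:,365:]=0
n,l,st,_=cv2.connectedComponentsWithStats(b.astype(np.uint8));print(st[1:][:6])
# side edges of the sleeve by columns
lin=[]
for c in range(312,364,2):
    rr=np.where(m[:,c])[0];p=W[rr[0],c,:2];q=W[rr[-1],c,:2];lin.append([*((p+q)/2),np.linalg.norm(p-q)])
lin=np.array(lin);f=np.polyfit(lin[:,1],lin[:,0],1);print("axis x=a*y+b",f,"width",np.median(lin[:,2]))
K,p,R=cal("top");R=cv2.Rodrigues(R)[0]
def at(u,v,zz):
    ray=R@np.array([(u-K[0,2])/K[0,0],(v-K[1,2])/K[1,1],1]);return p+ray*(zz-p[2])/ray[2]
for nm,u,v in(("h3",318.3,287.8),("h2",340.5,285.9),("button",363,283.9)):print(nm,at(u,v,.0755+(.004 if nm=="button" else 0)).round(4))
lug=(z>.088)&(z<.12);lug[:,:360]=0;lug[:,:]&=True;lug[:262]=0;lug[310:]=0;lug[:,390:]=0
print("lug",lug.sum(),W[lug].mean(0),W[lug].min(0),W[lug].max(0))
pl=(z>.02);pl[:262]=0;pl[310:]=0;pl[:,:384]=0;pl[:,400:]=0
print("plate",pl.sum(),W[pl].mean(0),W[pl].min(0),W[pl].max(0))
# scene camera: top
ds=np.load("scene_d.npy");S=cloud("scene",ds);b2=np.array([f[1],0])
q=S.reshape(-1,3);y=q[:,1];off=q[:,0]-np.polyval(f,y)
s=(abs(off)<.012)&(y>-.085)&(y<0.0)&(q[:,2]>.06)&(q[:,2]<.09);print("scene top z",s.sum(),np.median(q[s,2]))
lg=(abs(off)<.02)&(y>-.15)&(y<-.05)&(q[:,2]>.088)&(q[:,2]<.12);print("scene lug",lg.sum(),q[lg].min(0),q[lg].max(0),np.median(q[lg],0))
s=bot.read_state();print(Ro.from_rotvec(s["tcp_rot"]).as_matrix().round(3),s["time"])
E
```

```text
[ 290  275   82   23 1376] 0.07486319082763931 [0.07140929 0.07764941]
sleeve+tube rect ((0.4910265803337097, -0.049125149846076965), (0.031012188643217087, 0.14650365710258484), 6.120854377746582)
[[ 334  260    1    1    1]
 [ 275  262   89   48 1654]]
axis x=a*y+b [-0.11098419  0.48565805] width 0.030071707853591804
h3 [ 0.4893 -0.0283  0.0755]
h2 [ 0.4931 -0.0679  0.0755]
button [ 0.4973 -0.1077  0.0795]
lug 68 [ 0.4993125  -0.12419294  0.096827  ] [ 0.48422476 -0.12763313  0.08858891] [ 0.51369925 -0.12039086  0.10092054]
plate 333 [ 0.50297303 -0.15494498  0.07822059] [ 0.46861416 -0.16690327  0.02626676] [ 0.53663725 -0.05928385  0.91259144]
scene top z 503 0.0749333955459095
scene lug 157 [ 0.48464178 -0.12882654  0.08802465] [ 0.51627111 -0.12030971  0.09871123] [ 0.49913763 -0.12614305  0.09430585]
[[ 0.933  0.36  -0.   ]
 [ 0.36  -0.933  0.   ]
 [-0.    -0.    -1.   ]] 1.0
```

Emit:
carry_out --series "0.0159 0.0327 -0.005 4.7;0.0159 0.0327 -0.005 4.7;0.0159 0.0327 -0.005 4.7;0.0159 0.0327 -0.005 4.7;0.0159 0.0327 -0.005 4.7;0.0159 0.0327 -0.005 4.7;0.0159 0.0327 -0.005 4.7;0.0159 0.0327 -0.005 4.7;0.0159 0.0327 -0.005 4.7;0.0159 0.0327 -0.005 4.7;0.0159 0.0327 -0.005 4.7;0.0159 0.0327 -0.005 4.7;0.0159 0.0327 -0.005 4.7;0.0159 0.0327 -0.005 4.7;0.0159 0.0327 -0.005 4.7;0.0159 0.0327 -0.005 4.7;0 0 0 0;0 0 0 0" --jaw -1

```text
time: 3.25
tool_pos: [0.497, -0.1068, 0.1654]
tcp_rot: [2.096, 2.34, -0.001]
wrist_force: [-0.2, -0.4, -0.1]
width: 0.002
grip_force: 0.0
```

Emit:
carry_out --series "0 0 -0.01 0;0 0 -0.01 0;0 0 -0.01 0;0 0 -0.01 0;0 0 -0.01 0;0 0 -0.005 0;0 0 -0.003 0;0 0 0 0"

```text
time: 4.25
tool_pos: [0.4971, -0.1066, 0.1072]
tcp_rot: [-2.096, -2.34, 0.0]
wrist_force: [-0.5, -0.5, 0.3]
width: 0.002
grip_force: 0.0
```

```bash
python3 - <<'E'
from h import *
im,d=eyes.read_camera("scene");a=im[215:295,260:370];cv2.imwrite("pics/s1.png",cv2.resize(a,None,fx=7,fy=7,interpolation=cv2.INTER_CUBIC))
E
```

```text
(no output)
```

View pics/s1.png

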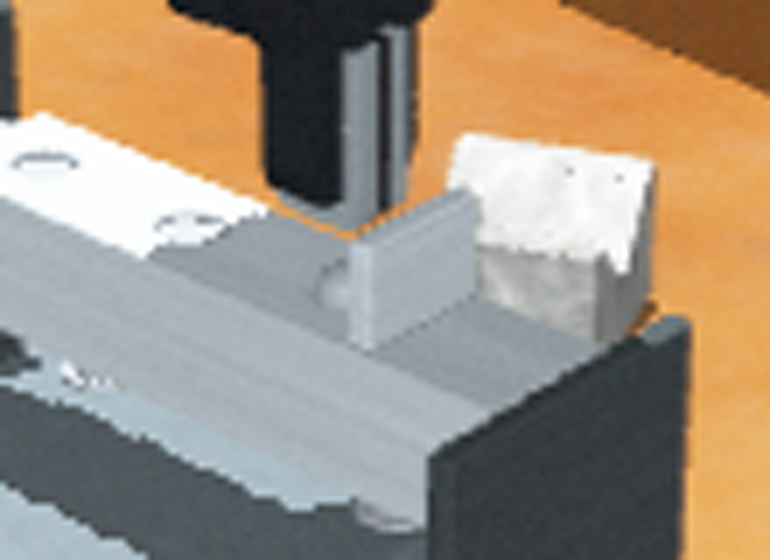

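The shut fingertip hangs above the button, which is at about (335, 285) in the crop, and is clear of the lug. I'll descend slowly and watch the force.

Emit:
carry_out --series "0 0 -0.002 0;0 0 -0.002 0;0 0 -0.002 0;0 0 -0.002 0;0 0 -0.001 0;0 0 -0.001 0;0 0 -0.001 0;0 0 -0.001 0;0 0 0 0"

```text
time: 5.42
tool_pos: [0.497, -0.1066, 0.0952]
tcp_rot: [-2.096, -2.34, 0.0]
wrist_force: [0.1, 0.2, -0.2]
width: -0.003
grip_force: 0.0
```

Emit:
carry_out --series "0 0 -0.0005 0;0 0 -0.0005 0;0 0 -0.0005 0;0 0 -0.0005 0;0 0 0 0"

```text
time: 6.05
tool_pos: [0.4973, -0.1067, 0.0935]
tcp_rot: [2.096, 2.339, 0.0]
wrist_force: [-0.5, 0.7, 3.9]
width: 0.001
grip_force: 2.1
```

Emit:
carry_out --series "0 0 -0.0005 0;0 0 -0.0005 0;0 0 -0.0005 0;0 0 0 0"

```text
time: 6.55
tool_pos: [0.4972, -0.1067, 0.0919]
tcp_rot: [2.096, 2.34, 0.0]
wrist_force: [-1.4, 0.5, 5.8]
width: -0.005
grip_force: 2.6
```

Emit:
carry_out --series "0 0 -0.0005 0;0 0 -0.0005 0;0 0 -0.0005 0;0 0 -0.0005 0;0 0 0 0"

```text
time: 7.18
tool_pos: [0.4973, -0.1067, 0.09]
tcp_rot: [2.096, 2.34, 0.0]
wrist_force: [-1.4, 0.5, 6.3]
width: 0.0
grip_force: 3.1
```

Emit:
carry_out --series "0 0 -0.0005 0;0 0 -0.0005 0;0 0 0 0"

```text
time: 7.55
tool_pos: [0.4973, -0.1067, 0.0896]
tcp_rot: [2.096, 2.34, 0.0]
wrist_force: [-2.8, 1.0, 9.7]
width: -0.002
grip_force: 4.8
```

Emit:
carry_out --series "0 0 -0.0003 0;0 0 0 0;0 0 0 0"

```text
time: 7.92
tool_pos: [0.4973, -0.1067, 0.0895]
tcp_rot: [2.096, 2.34, 0.0]
wrist_force: [-4.1, 1.5, 10.9]
width: -0.001
grip_force: 5.8
```

```bash
python3 - <<'E'
from h import *
s=bot.read_state();print(s["tool_pos"],s["wrist_force"],s["torque"])
im,d=eyes.read_camera("scene");a=im[215:295,260:370];cv2.imwrite("pics/s2.png",cv2.resize(a,None,fx=7,fy=7,interpolation=cv2.INTER_CUBIC))
E
```

```text
[ 0.49732506 -0.10668542  0.08948749] [-4.11346791  1.46451655 10.86710718] [ 0.21429765  0.6682609  -0.03353462]
```

View pics/s2.png

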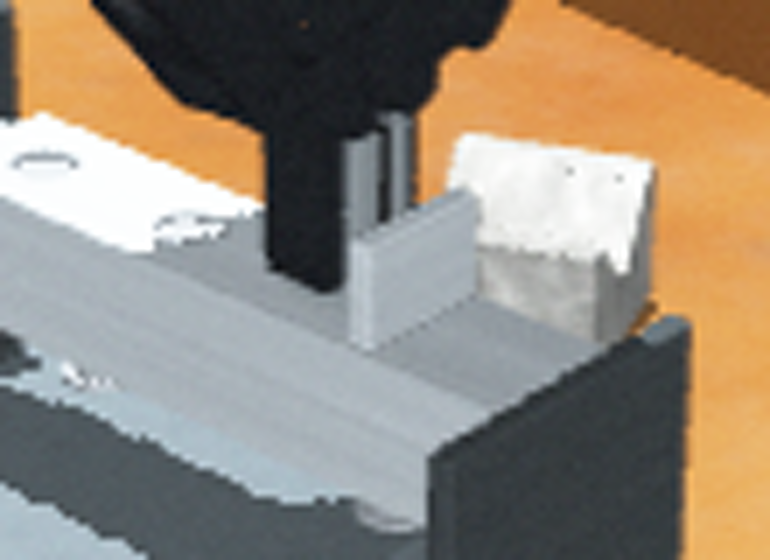

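The tip is seated on the sleeve top: z stopped at 0.0895 while the force rose. I'll slide toward the lug next.

Emit:
carry_out --series "0.0001 -0.0006 0 0;0 -0.0006 0 0;0.0001 -0.0006 0 0;0 -0.0006 0 0;0.0001 -0.0006 0 0;0 0 0 0"

```text
time: 8.72
tool_pos: [0.4976, -0.1087, 0.0895]
tcp_rot: [-2.096, -2.338, -0.002]
wrist_force: [-3.8, 5.8, 11.6]
width: -0.0
grip_force: 6.0
```

Emit:
carry_out --series "0 -0.0005 0 0;0.0001 -0.0005 0 0;0 0 0 0"

```text
time: 9.1
tool_pos: [0.4977, -0.1097, 0.0895]
tcp_rot: [-2.096, -2.338, -0.002]
wrist_force: [-3.6, 4.8, 12.2]
width: -0.002
grip_force: 6.0
```

Emit:
carry_out --series "0 -0.0005 0 0;0.0001 -0.0005 0 0;0 0 0 0"

```text
time: 9.48
tool_pos: [0.4978, -0.1105, 0.0895]
tcp_rot: [-2.096, -2.338, -0.003]
wrist_force: [-3.0, 5.0, 12.6]
width: 0.001
grip_force: 6.1
```

Emit:
carry_out --series "0 -0.0005 0 0;0.0001 -0.0005 0 0;0 0 0 0"

```text
time: 9.85
tool_pos: [0.4978, -0.1113, 0.0894]
tcp_rot: [-2.096, -2.338, -0.003]
wrist_force: [-4.5, 5.8, 11.4]
width: 0.001
grip_force: 5.9
```

Emit:
carry_out --series "0 -0.0005 0 0;0.0001 -0.0005 0 0;0 0 0 0"

```text
time: 10.22
tool_pos: [0.4979, -0.1119, 0.0894]
tcp_rot: [-2.096, -2.337, -0.004]
wrist_force: [-3.2, 7.3, 12.3]
width: -0.003
grip_force: 6.1
```

Emit:
carry_out --series "0 -0.0005 0 0;0.0001 -0.0005 0 0;0 0 0 0"

```text
time: 10.6
tool_pos: [0.4982, -0.113, 0.0894]
tcp_rot: [-2.096, -2.337, -0.004]
wrist_force: [-2.6, 8.1, 11.4]
width: 0.002
grip_force: 5.8
```

Emit:
carry_out --series "0 -0.0005 0 0;0.0001 -0.0005 0 0;0 0 0 0"

```text
time: 10.98
tool_pos: [0.4985, -0.1142, 0.0894]
tcp_rot: [-2.097, -2.338, -0.004]
wrist_force: [-1.7, 7.3, 11.7]
width: 0.002
grip_force: 5.4
```

```bash
cat >> h.py <<'E'
def slide(d=None):
    u=np.array([.107,-.994]);b=np.array([.4974,-.1075])
    out=[]
    for n in("scene","top"):
        dd=np.load(f"{n}_d.npy") if d=="0" else eyes.read_camera(n)[1]
        q=cloud(n,dd).reshape(-1,3);s=(q[:,:2]-b)@u;o=(q[:,:2]-b)@np.array([.994,.107])
        z=(.03,.07) if n=="scene" else (.05,.11)
        m=(abs(o)<.034)&(s>.04)&(s<.11)&(q[:,2]>z[0])&(q[:,2]<z[1])&((abs(o)>.019)if n=="top" else True)
        out.append((m.sum(),round(float(np.median(s[m])*1e3),2)))
    return out
E
python3 -c "
from h import *
print(slide('0'),slide(),bot.read_state()['wrist_force'])"
```

```text
[(np.int64(960), 55.58), (np.int64(97), 51.15)] [(np.int64(974), 60.66), (np.int64(0), nan)] [-2.03331425  7.03605906 10.65769817]
  return _methods._mean(a, axis=axis, dtype=dtype,
  ret = ret.dtype.type(ret / rcount)
```

Emit:
carry_out --series "0.0001 -0.001 0 0;0.0001 -0.001 0 0;0.0001 -0.001 0 0;0.0001 -0.001 0 0;0.0001 -0.001 0 0;0.0001 -0.001 0 0;0.0001 -0.001 0 0;0.0001 -0.001 0 0;0.0001 -0.001 0 0;0 0 0 0"

```text
time: 12.32
tool_pos: [0.4997, -0.1239, 0.0895]
tcp_rot: [2.097, 2.339, 0.003]
wrist_force: [-2.3, 3.7, 10.4]
width: -0.001
grip_force: 4.9
```

```bash
python3 -W ignore -c "
from h import *
print(slide(),bot.read_state()['wrist_force'])"
```

```text
[(np.int64(1064), 69.1), (np.int64(0), nan)] [-1.21053904  4.46056489  9.73630181]
```

Emit:
carry_out --series "0 0 0.0005 0;0 0 0.0005 0;0.0001 -0.001 0 0;0.0001 -0.001 0 0;0.0001 -0.001 0 0;0.0001 -0.001 0 0;0.0001 -0.001 0 0;0.0001 -0.001 0 0;0.0001 -0.001 0 0;0.0001 -0.001 0 0;0.0001 -0.001 0 0;0.0001 -0.001 0 0;0.0001 -0.001 0 0;0.0001 -0.001 0 0;0.0001 -0.001 0 0;0.0001 -0.001 0 0;0.0001 -0.001 0 0;0.0001 -0.001 0 0;0 0 0 0"

```text
time: 14.8
tool_pos: [0.5013, -0.1402, 0.0896]
tcp_rot: [2.096, 2.339, 0.003]
wrist_force: [3.4, 4.8, 3.4]
width: -0.001
grip_force: 2.8
```

```bash
python3 -W ignore -c "
from h import *
print(slide(),bot.read_state()['wrist_force'])"
```

```text
[(np.int64(1232), 85.26), (np.int64(0), nan)] [2.50148493 4.32602744 2.6875275 ]
```

Emit:
carry_out --series "0.0001 -0.0005 0 0;0 -0.0005 0 0;0.0001 -0.0005 0 0;0 -0.0005 0 0;0.0001 -0.0005 0 0;0 -0.0005 0 0;0.0001 -0.0005 0 0;0 -0.0005 0 0;0.0001 -0.0005 0 0;0 -0.0005 0 0;0.0001 -0.0005 0 0;0 -0.0005 0 0;0 0 0 0"

```text
time: 16.52
tool_pos: [0.5009, -0.1473, 0.0896]
tcp_rot: [2.096, 2.34, -0.002]
wrist_force: [0.2, -2.2, 4.0]
width: -0.004
grip_force: 1.8
```

Emit:
carry_out --series "0 -0.0005 0 0;0.0001 -0.0005 0 0;0 0 0 0"

```text
time: 16.9
tool_pos: [0.5009, -0.1478, 0.0895]
tcp_rot: [-2.096, -2.339, 0.001]
wrist_force: [0.3, -2.8, 4.7]
width: -0.001
grip_force: 2.6
```

Emit:
carry_out --series "0 -0.0005 0 0;0.0001 -0.0005 0 0;0 0 0 0"

```text
time: 17.27
tool_pos: [0.5009, -0.1481, 0.0895]
tcp_rot: [-2.096, -2.338, -0.0]
wrist_force: [-0.6, -0.4, 6.3]
width: 0.0
grip_force: 3.0
```

```bash
python3 -W ignore - <<'E'
from h import *
print(slide())
im,d=eyes.read_camera("scene");a=im[210:300,250:370];cv2.imwrite("pics/s3.png",cv2.resize(a,None,fx=6.5,fy=6.5,interpolation=cv2.INTER_CUBIC))
E
```

```text
[(np.int64(1336), 94.19), (np.int64(0), nan)]
```

View pics/s3.png

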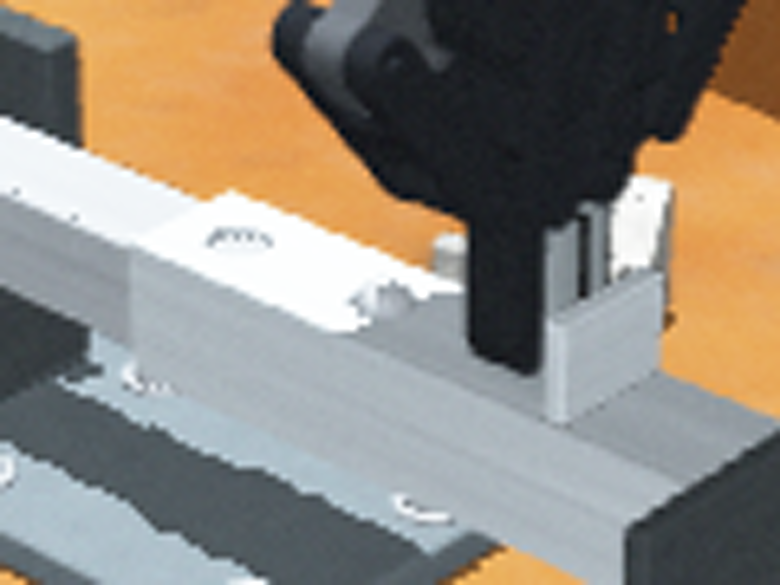

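The button stands up in the next hole, at about (385, 298). I'll back off the lug, lift clear and check.

Emit:
carry_out --series "0 0.0005 0.001 0;0 0.001 0.001 0;0 0.001 0.002 0;0 0 0.003 0;0 0 0.006 0;0 0 0.012 0;0 0 0.02 0;0 0 0.03 0;0 0 0.04 0;-0.03 -0.05 0.02 0;-0.03 -0.05 0 0;-0.03 -0.05 0 0;-0.03 -0.05 0 0;-0.03 -0.05 0 0;0 0 0 0;0 0 0 0"

```text
time: 19.42
tool_pos: [0.3513, -0.3961, 0.225]
tcp_rot: [2.098, 2.338, 0.001]
wrist_force: [-0.1, 1.4, -0.5]
width: -0.001
grip_force: 0.0
```

```bash
python3 -W ignore - <<'E'
from h import *
print(slide('0'),slide())
im,d=eyes.read_camera("scene");a=im[190:350,200:420];cv2.imwrite("pics/s4.png",cv2.resize(a,None,fx=3.6,fy=3.6,interpolation=cv2.INTER_CUBIC))
W=cloud("scene",d)
im,d=eyes.read_camera("top");W=cloud("top",d);z=W[...,2]
lug=(z>.088)&(z<.12)&(W[...,1]<-.13)&(W[...,1]>-.185)&(abs(W[...,0]-.5)<.03);print("lug",lug.sum(),W[lug].mean(0))
for t in("plug_gauge","v_block","bolt_0"):
  print(t,[(round(e["score"],2),np.round(e["rect"],1)) for e in spot_in("top",t)[:1]])
a=im[200:360,260:440];cv2.imwrite("pics/top4.png",cv2.resize(a,None,fx=4,fy=3.7,interpolation=cv2.INTER_CUBIC)[:600])
E
```

```text
[(np.int64(960), 55.58), (np.int64(97), 51.15)] [(np.int64(1355), 94.23), (np.int64(109), 89.62)]
lug 70 [ 0.50304936 -0.16300961  0.09660129]
plug_gauge [(0.65, array([369.6, 335.2,  59.9,  11.7]))]
v_block [(0.59, array([326.6, 224.8,  28.5,  33.5]))]
bolt_0 [(0.51, array([396.6, 232.7,   9.1,  16.8]))]
```

View pics/s4.png

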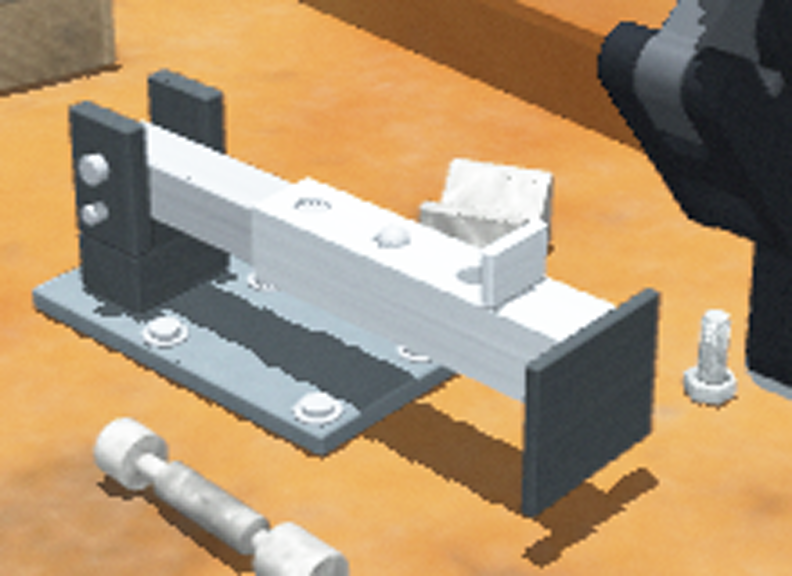

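View pics/top4.png

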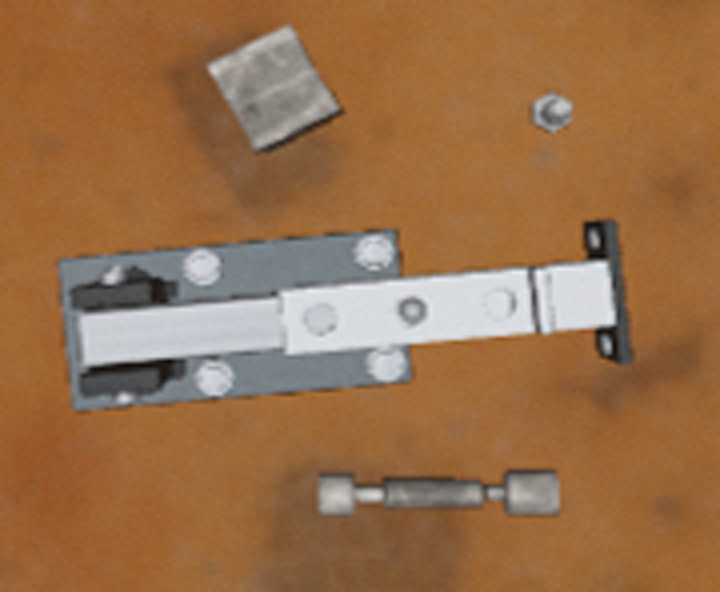

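```bash
python3 -W ignore - <<'E'
from h import *
b=np.array([.4974,-.1075]);u=np.array([.107,-.994]);w=np.array([.994,.107])
def rep(n,ds):
    r=[]
    for d in ds:
        q=cloud(n,d).reshape(-1,3);s=(q[:,:2]-b)@u;o=(q[:,:2]-b)@w
        m=(np.hypot(s+.000,o)<.0045)&(q[:,2]>.06);t=(abs(s+.02)<.008)&(abs(o)<.012)&(q[:,2]>.06)&(q[:,2]<.09)
        r.append((m.sum(),(q[m,2].mean()-np.median(q[t,2]))*1e3,(np.percentile(q[m,2],80)-np.median(q[t,2]))*1e3))
    return np.mean(r,0).round(2)
for n in("scene","top"):
    print(n,rep(n,[np.load(n+"_d.npy")]),rep(n,[eyes.read_camera(n)[1] for _ in range(6)]))
print([slide() for _ in range(3)])
E
```

```text
scene [28.    2.59  4.45] [31.5   2.97  4.92]
top [22.    4.62  5.81] [21.17  4.36  5.48]
[[(np.int64(1351), 94.2), (np.int64(111), 89.61)], [(np.int64(1350), 94.26), (np.int64(111), 89.77)], [(np.int64(1353), 94.23), (np.int64(111), 89.54)]]
```

```bash
python3 -c "
from workcell import bot
print(bot.finish_job())"
```

```text
the job is handed in; nothing more can be done
None
```

The job is handed in: the sleeve is one hole further out, the button is back up in the next hole at its starting height, the plug gauge, V-block and bolt look unmoved, and the last force readings peaked at about 14 N.

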